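# Grease the bearing of a blood bag agitator and hold the shot

### The job

Take the blue push-type grease gun out of its rack and press its coupler squarely onto the bare, leaning grease nipple of the agitator drive until it snaps on. Then keep pushing straight along the nipple against the gun's spring, so that the nozzle tube slides most of its 12 mm stroke into the barrel, and finish like that, still holding the gun pressed on. The nipple with the red cap is already done: keep off it, and leave the other things on the bench where they are.

Things in the scene. Friction and masses are not known exactly. Their poses are not given: they have to be found in the camera images.
- gun: push grease gun standing nozzle down in the rack, 0.3 kg, round. Origin on its axis at the underside of the 34 mm steel collar that rests on the rack's top plate; z runs along the axis to the rear end, up while it stands. Collar z 0 to 8 mm; blue barrel to grip, 28 mm wide, z 8 to 56 mm; black cap to z 64 mm. Below the collar a 10 mm tube, then the coupler, 19 mm wide, z -30 to -54 mm
- gun_nozzle (a joint): how far the nozzle tube (with the coupler) has slid back into the barrel, in m: 0 when free, 0.012 at the end of the stroke. Its return spring is preloaded: it starts to move at 9 N and needs 15 N at 12 mm. The coupler snaps on below that, at 3 to 7 N
- coupler_mouth (a point): centre of the coupler's open mouth, 54 mm below the gun's origin on its axis (moves with the nozzle tube). The mouth is a funnel 16 mm wide narrowing to 10 mm within 6 mm; four spring jaws behind it
- coupler_seat (a point): the seat inside the coupler, 17.5 mm behind the mouth, 36.5 mm below the gun's origin on its axis. It touches the nipple's tip when the coupler is fully on; the jaws snap shut behind the nipple's head in the last 3 mm before that
- nipple: the bare metal angle grease nipple (brass with a steel head), fixed upright on top of one of the two green bearing blocks. Origin at its foot; 8 mm up it bends and leans 30 degrees from vertical towards its own -x. Head 9 mm wide, neck 5.5 mm; head and neck stand 20 mm clear of the thicker stem. It does not move
- nipple_tip (a point): tip of the bare nipple, 28 mm beyond the bend; z points out along the nipple's leaning axis (the coupler comes on against this direction), 32 mm above the nipple's foot
- capped: the other bearing's grease nipple, same shape, wearing a red plastic dust cap 15 mm wide: already greased, not to be touched. Origin at its foot
- drive: drive unit of a blood bag agitator: aluminium base plate 240 x 300 x 10 mm with a shaft along its y axis in two green bearing blocks 150 mm apart, whose tops (the nipples' feet) are 76 mm above the bench; pulley between them, crank disc, and at -x a motor and a control box, all lower than 76 mm. Fixed. Origin under the plate's centre; the shaft lies at x +45 mm
- rack: bent steel tool rack, 80 (x) x 180 (y) mm, flat top plate 70 mm above the bench; the gun stands in its 26 mm hole at y +45 mm. Fixed. Origin under its centre on the bench
- wrench: steel open-end wrench lying flat, 180 mm long; origin at its middle, on the surface; bystander
- driver: orange-handled screwdriver lying down, 200 mm long; origin at its middle, on the surface; bystander
- tin: yellow grease tin, 75 mm diameter, 66 mm tall; origin at its underside; bystander
- scanner: hand barcode scanner lying down, black grip and grey head, 55 x 170 x 34 mm; origin near its middle, on the surface; bystander
- hexkey: black T-handle hex key standing in the rack's other hole, 95 mm to the right (-y of the rack) of the gun; its 64 mm crossbar tops out 42 mm above the rack's top plate; origin at its stop disc on the top plate; bystander
- cup_b: empty clear plastic centrifuge liner on the bench, 116 mm diameter, 115 mm tall; origin at its underside; bystander

How it is judged (in metres and radians):
On the way, in this order (a step that is already met when the one before it is completed fails the run):
1. the gun is lifted clear out of the rack in the gripper (z of coupler_mouth in the frame of rack above 0.072 m and contact force between the fingers and gun above 1 N), for 0.1 s.
2. the coupler has snapped squarely onto the bare nipple (distance between coupler_seat and nipple_tip below 0.0025 m and angle between the z axis of gun and the z axis of nipple_tip, either way round below 0.14 rad), for 0.1 s.
At the end, for the whole second after the job is handed in: The gun, held still in the fingers, has its coupler snapped on the bare nipple (nipple tip within 2.5 mm of the coupler's seat, axes within 8 degrees) and is pressed against its spring: nozzle tube at least 6 mm into the barrel, at least 8 N on the nipple (all of step 2 and value of joint gun_nozzle above 0.006 m and contact force between gun and nipple above 8 N and contact force between the fingers and gun above 2 N and linear speed of gun below 0.02 m/s); the arm keeps its last pose, push and grip.
It fails at once if the red-capped nipple is pushed (contact force between anything else and capped above 3 N).
It fails at once if a bystander is moved by more than 30 mm (distance of any of wrench, driver, tin, scanner, hexkey, cup_b from where it was at the start of the episode above 0.03 m).
It also fails if it takes over 40 s, if anything falls off the work surface, if the arm or the gripper's body presses on something with over 40 N, if the wrist force passes 120 N, or if a joint passes its speed limit or range.

### The arm

A 7-joint arm with a two-finger parallel gripper is mounted at the origin on the work surface. World frame = base frame: x ahead of the robot, y to its left, z up, the work surface at z = 0. Lengths are in mm, angles in rad, forces in N, time in s.
With the tool pointing down it reaches from about 350 to 900 mm from the base axis. Payload 8.1 kg.
Tool frame: the origin (TCP) lies on the centre line of the jaws, within the pads' length; the fingertips stand 19 mm ahead of it and the grasp point (between the pads) is the TCP; z points along the fingers, y is the line along which they close (so a half turn about z gives the same grasp; the last joint's range is limited). The gripper opens to 85 mm and grips with 20 to 120 N. Pads are 22 mm wide; open, the fingers measure 114 mm over their backs; the gripper's body (76 mm by 85 mm) begins 54 mm behind the grasp point. The pads swing forward as they close: fully open they stand 13 mm farther back than shut.
Start: joints at [-1.319, 0.434, 0.025, 1.573, -0.012, 1.134, -0.075], TCP at [217.155, 586.077, 211.723] pointing down, gripper open.
Joint ranges: [-2.62, 2.62], [-0.44, 2.09], [-1.27, 1.32], [0.08, 2.57], [-1.32, 4.46], [0.12, 2], [-2.74, 2.74]. Speed limits (rad/s): [2.22, 2.22, 3.01, 3.01, 3.14, 3.14, 3.14].

### API

Orientations are given as a unit quaternion [w, x, y, z].
In Python, from workcell import robot gives the robot as it stands. Calls block until the motion is done:
- robot.move_pose(position, orientation): joint-space move of the TCP to a pose.
- robot.move_linear(position, attitude=None, rate=150): straight line of the TCP; attitude=None keeps the orientation; rate is the mean speed in mm/s.
- robot.move_joints(angles): joint-space move.
- robot.move_gripper(opening, grasp_force=None): opening from 0.0 (shut) to 1.0 (fully open); grasp_force is the grip in N (None keeps the last); returns when the fingers have stopped.
- robot.sleep(seconds).
- robot.solve_ik(position, orientation): joint angles nearest the present ones, or None.
- robot.capture(name): name is "scene" or "side" or "wrist"; returns a dict with "image" (480x640x3 uint8, red, green, blue), "fx", "fy", "cx", "cy" (pixels), "R" (3x3) and "t" (3): a world point X has camera coordinates R X + t. Camera axes: x right, y down, z forward; pixel columns grow to the right and rows downward; lengths in mm; the calibration is good to about 2 mm. A picture is of the moment at which its call begins. There is no depth.
A pose or a line that the arm cannot do raises robot.IKError and nothing moves.
- robot.sign_off(): hands the job in; it is judged then, once.
Readings, each from a call of its own:
- robot.current_t(): time.
- robot.current_q(): joint angles.
- robot.current_qvel(): joint speeds.
- robot.current_effort(): joint torques, N m.
- robot.current_tcp_pos(): TCP position.
- robot.current_tcp_rot(): TCP orientation.
- robot.current_ft_force(): force on the tool from outside, world axes, zero at the start.
- robot.current_torque(): the same for the moment, N m.
- robot.current_grip_width(): opening from 0.0 (shut) to 1.0 (fully open).
- robot.current_grasp_force(): force on a finger pad.
Only numpy, scipy, OpenCV 4.12 (cv2) and the standard library are available. Lean on these libraries where they do the work, as an engineer would, in place of code of your own. Each camera call takes 0.05 s, during which the arm holds its last target. There are 200 camera calls.

## Working session

There is one attempt and no reset: what is moved stays moved. The work goes in short steps, each a Python script; the robot and the scene stay as the last script left them, time stands still between calls to the robot, and variables do not carry over. Pictures are saved under pics/ and viewed, at most 10 in all, crops included, and the job is handed in when it is done.

```bash
ls; mkdir -p pics; python3 - <<'E'
from workcell import robot
import cv2,pickle
d={}
for n in ("scene","side","wrist"):
    c=robot.capture(n); d[n]=c
    cv2.imwrite(f"pics/{n}0.png",c["image"][:,:,::-1])
    print(n,c["fx"],c["cx"],c["cy"],c["R"],c["t"])
pickle.dump(d,open("cams0.pkl","wb"))
print(robot.current_tcp_rot(),robot.current_t())
E
```

```text
pics
scene 498.1242861846701 321.9729508766385 236.80187546915215 [[-0.89027219  0.45540625 -0.00453635]
 [ 0.3591375   0.69588184 -0.62190733]
 [-0.28006372 -0.55529597 -0.78307771]] [ 477.23253032 -147.98315068 1494.35800209]
side 458.95434075599997 318.075504150216 242.28086042246753 [[-9.88683846e-01 -1.50011465e-01 -9.01420498e-04]
 [-8.10132773e-02  5.38974039e-01 -8.38417458e-01]
 [ 1.26258074e-01 -8.28856771e-01 -5.45027846e-01]] [ 518.11167475  100.687405   1432.40632449]
wrist 352.4306103563599 319.6757466309241 240.6647043679705 [[ 0.34698287  0.93786928 -0.00202597]
 [ 0.89922764 -0.3320714   0.28481264]
 [ 0.26644426 -0.10064691 -0.95858106]] [-623.5809449   -38.02271299  379.05823952]
[-5.53256934e-05  1.76494820e-01  9.84301369e-01 -6.25393307e-04] 0.15
```

View pics/scene0.png

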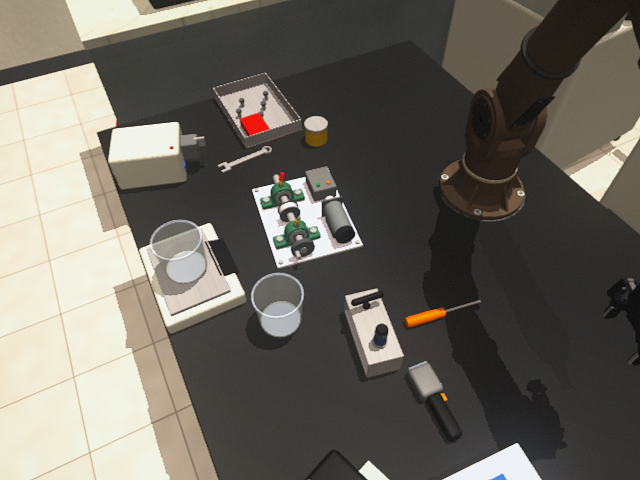

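View pics/side0.png

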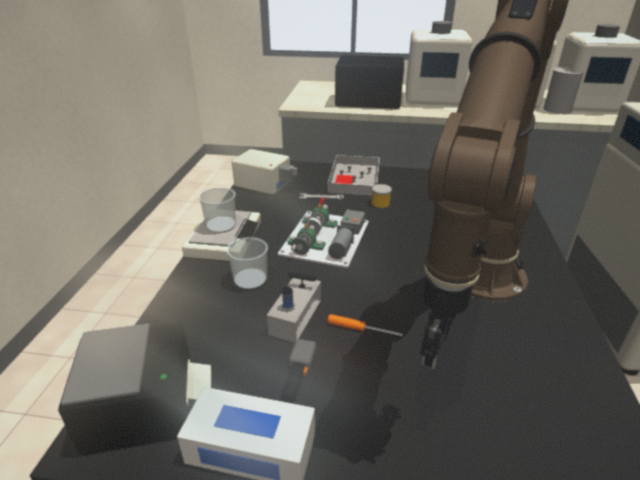

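The scene view shows the rack with the gun cap at about (381,329) and the hex key at (367,298). The drive plate corners are near (254,188), (281,265) and (360,242). The bare nipple is near (296,224) and the red-capped one near (282,177).

```bash
cat >h.py <<'E'
import numpy as np,cv2,pickle
from scipy.spatial.transform import Rotation as Rot
def ray(c,u,v):
    R=np.array(c["R"]);t=np.array(c["t"])
    return -R.T@t, R.T@np.array([(u-c["cx"])/c["fx"],(v-c["cy"])/c["fy"],1])
def onz(c,u,v,z):
    o,d=ray(c,u,v); return o+d*(z-o[2])/d[2]
def proj(c,X):
    p=np.array(c["R"])@X+c["t"]; return np.array([c["fx"]*p[0]/p[2]+c["cx"],c["fy"]*p[1]/p[2]+c["cy"]])
def tri(obs):
    A=np.zeros((3,3));b=np.zeros(3);L=[]
    for c,u,v in obs:
        o,d=ray(c,u,v);d=d/np.linalg.norm(d);P=np.eye(3)-np.outer(d,d);A+=P;b+=P@o;L.append((P,o))
    X=np.linalg.solve(A,b);return X,[round(float(np.linalg.norm(P@(X-o))),1) for P,o in L]
def rot(q): return Rot.from_quat([q[1],q[2],q[3],q[0]])
def quat(R): x=Rot.from_matrix(R).as_quat();return [float(x[3]),*map(float,x[:3])]
E
python3 - <<'E'
from h import *
from workcell import robot
d=pickle.load(open("cams0.pkl","rb"));s=d["scene"]
for n,u,v,z in [("gun",381,329,134),("hex",367,298,112),("nip",296,224,100),("red",282,177,108),("p1",254,188,10),("p2",281,265,10),("p3",360,242,10),("p4",332,168,10),("r1",347,297,70),("r2",364,364,70),("r3",401,350,70),("r4",378,290,70),("tin",316,124,66),("liner",277,290,115)]:
    print(n,onz(s,u,v,z).round())
print(tri([(s,381,329),(d["side"],288,290)]))
w=d["wrist"];T=rot(robot.current_tcp_rot()).as_matrix();p=robot.current_tcp_pos()
o,f=ray(w,w["cx"],w["cy"]);print("cam in tool",T.T@(o-p),"R cam->tool",T.T@np.array(w["R"]).T, T)
E
python3 -c "
import cv2
a=cv2.imread('pics/scene0.png')[155:385,230:420];cv2.imwrite('pics/sc1.png',cv2.resize(a,None,fx=3,fy=2.6,interpolation=cv2.INTER_CUBIC))"
```

```text
gun [561. 323. 134.]
hex [540. 233. 112.]
nip [586. -48. 100.]
red [ 551. -212.  108.]
p1 [ 609. -302.   10.]
p2 [652.  -9.  10.]
p3 [430.  20.  10.]
p4 [ 363. -270.   10.]
r1 [565. 188.  70.]
r2 [614. 352.  70.]
r3 [526. 361.  70.]
r4 [490. 205.  70.]
tin [ 343. -419.   66.]
liner [713. 122. 115.]
(array([555.06341646, 317.29421758, 123.47415784]), [2.0, 2.0])
cam in tool [  71.81314414   -0.47522418 -161.84461136] R cam->tool [[ 4.95733365e-04 -9.58614476e-01 -2.84706939e-01]
 [ 9.99999577e-01  6.95932094e-04 -6.02013514e-04]
 [ 7.75235565e-04 -2.84706520e-01  9.58614415e-01]] [[-9.37699151e-01  3.47448117e-01 -3.29671670e-04]
 [ 3.47448256e-01  9.37698374e-01 -1.21162158e-03]
 [-1.11843048e-04 -1.25068037e-03 -9.99999212e-01]]
```

View pics/sc1.png

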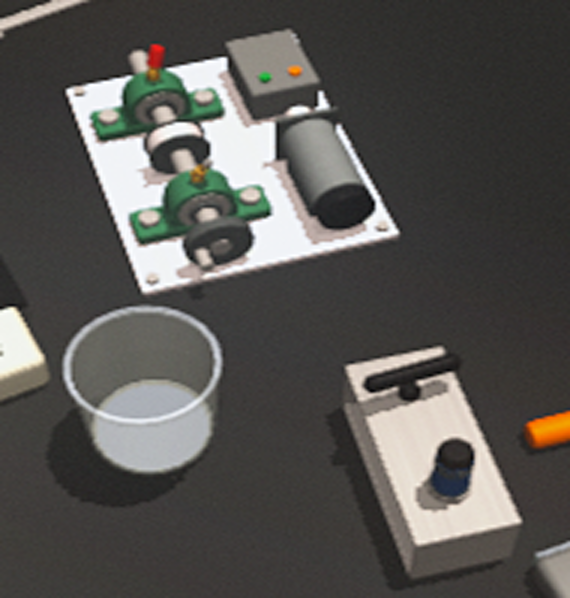

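The crop shows the bare nipple at scene pixel about (296,222) and the gun cap at about (382,327). Next I take wrist views of both.

```bash
cat >>h.py <<'E'
def down(a):
    x=np.array([np.cos(a),np.sin(a),0]);z=np.array([0,0,-1.]);return np.column_stack([x,np.cross(z,x),z])
E
python3 - <<'E'
from h import *
from workcell import robot
a0=np.radians(159.7);out=[]
def view(p,a):
    try: robot.move_pose(list(map(float,p)),quat(down(a)))
    except robot.IKError as e: print("IK",p,a);return
    robot.sleep(0.15);c=robot.capture("wrist");out.append(c);print(len(out)-1,p,round(a,2),np.round(robot.current_q(),2),robot.current_t())
for p,a in [((560,320,240),a0),((560,320,240),a0-1.57),((590,-50,215),a0-1.57),((590,-50,215),a0+3.14),((590,-50,215),a0)]: view(p,a)
pickle.dump(out,open("w1.pkl","wb"))
print(robot.current_ft_force())
def tile(ids,fn):
    im=[cv2.resize(out[i]["image"][90:390,120:520,::-1],(400,300)) for i in ids]
    while len(im)<4: im.append(im[0]*0)
    cv2.imwrite(fn,np.vstack([np.hstack(im[:2]),np.hstack(im[2:4])]))
tile(list(range(min(4,len(out)))),"pics/w1.png")
E
```

```text
0 (560, 320, 240) 2.79 [-0.7   0.45  0.14  1.49 -0.07  1.21  0.67] 1.95
1 (560, 320, 240) 1.22 [-0.93  0.47  0.5   1.51 -0.23  1.22 -0.75] 3.4333
2 (590, -50, 215) 1.22 [-0.43  0.41  0.6   1.69 -0.25  1.12 -0.11] 5.025
3 (590, -50, 215) 5.93 [-0.66  0.52  0.99  1.7  -0.46  1.18 -1.47] 6.4583
4 (590, -50, 215) 2.79 [ 0.67  0.6  -1.06  1.59  0.54  1.27  0.74] 8.5667
[ 0.19677453  0.24498532 -0.19822965]
```

View pics/w1.png

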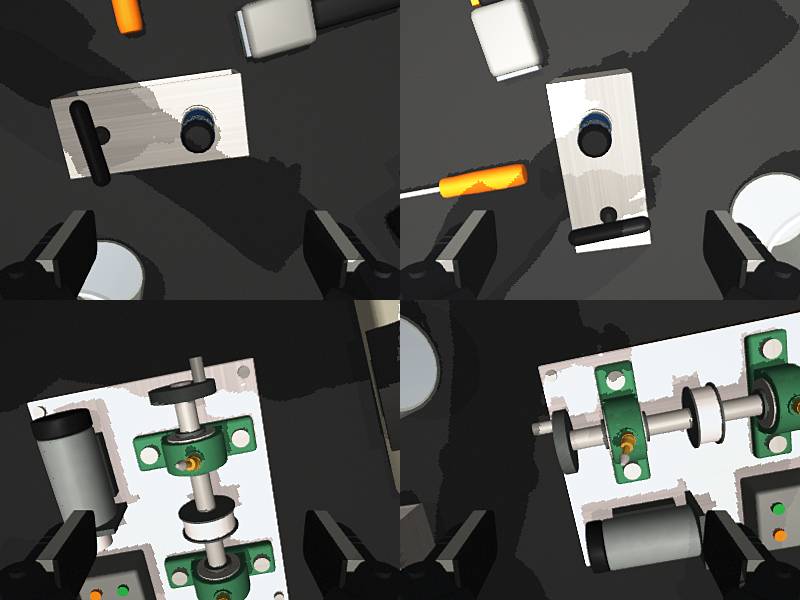

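Views 0 and 1 show the gun cap at full-frame pixels (318,229) and (314,230), with the hex key well to one side. Views 2 and 3 show the bare nipple near (302,253) and (346,245). I'll zoom in on it.

```bash
python3 - <<'E'
from h import *
o=pickle.load(open("w1.pkl","rb"))
g,e=tri([(o[0],318,229),(o[1],314,230)]);print("cap",g.round(1),e)
print([onz(o[i],u,v,134).round(1) for i,u,v in [(0,318,229),(1,314,230)]])
n,e=tri([(o[2],302,253),(o[3],346,245)]);print("nip",n.round(1),e)
im=[]
for i in (2,3,4):
    c=proj(o[i],n).round().astype(int);x,y=c[0]-40,c[1]-30;print(i,"origin",x,y)
    im.append(cv2.resize(o[i]["image"][y:y+60,x:x+80,::-1],(400,300),interpolation=cv2.INTER_CUBIC))
i=0;c=proj(o[0],g).round().astype(int);x,y=c[0]-40,c[1]-30;print("gun0",x,y)
im.append(cv2.resize(o[0]["image"][y:y+60,x:x+80,::-1],(400,300),interpolation=cv2.INTER_CUBIC))
cv2.imwrite("pics/w2.png",np.vstack([np.hstack(im[:2]),np.hstack(im[2:])]))
E
```

```text
cap [556.8 320.9 131.8] [0.8, 0.8]
[array([556.6, 320.3, 134. ]), array([556.8, 322.2, 134. ])]
nip [568.1 -66.   91.8] [0.6, 0.6]
2 origin 262 223
3 origin 306 215
4 origin 253 179
gun0 279 198
```

View pics/w2.png

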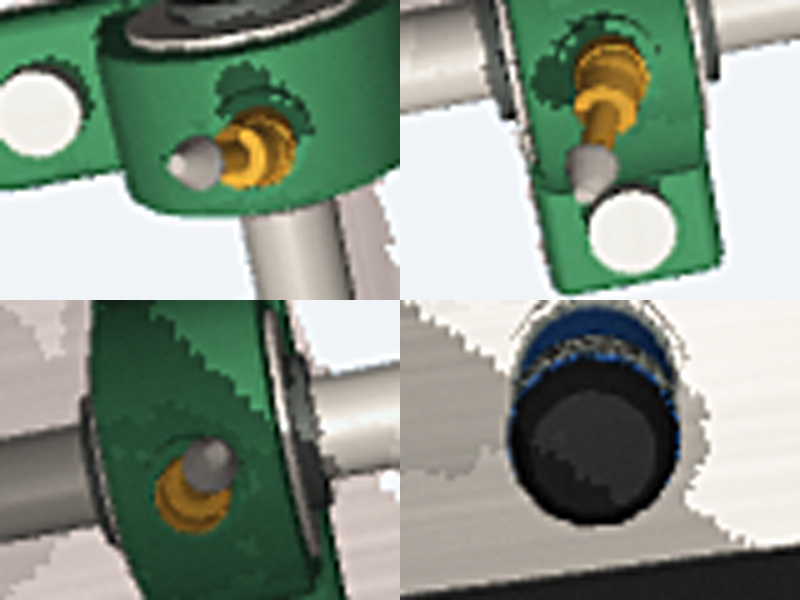

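```bash
python3 - <<'E'
from h import *
o=pickle.load(open("w1.pkl","rb"))
T=[(2,296.8,255.4),(3,343,254),(4,253+43,179+31.5)];F=[(2,317,251.6),(3,349.4,227.4),(4,253+38.6,179+39.5)]
for i,u,v in T: print("tip",i,onz(o[i],u,v,108.25).round(1))
for i,u,v in F: print("foot",i,onz(o[i],u,v,77).round(1))
print(tri([(o[i],u,v) for i,u,v in T[:2]]),tri([(o[i],u,v) for i,u,v in T]),tri([(o[i],u,v) for i,u,v in F]))
# plate corners/bearing axis from tile: pulley/shaft direction, view 3
pts=[onz(o[3],120+540-400,90+370-300,10),onz(o[3],120+589-400,90+565-300,10)];print(pts,np.degrees(np.arctan2(*(pts[1]-pts[0])[1::-1])))
print([onz(o[2],120+u,90+v,10) for u,v in [(28,102),(253,58),(285,295)]])
E
```

```text
tip 2 [566.7 -61.3 108.2]
tip 3 [566.4 -62.  108.2]
tip 4 [567.7 -61.8 108.2]
foot 2 [579.3 -73.5  77. ]
foot 3 [577.1 -73.8  77. ]
foot 4 [578.2 -72.3  77. ]
(array([566.16655418, -61.83748678, 106.77064625]), [0.2, 0.2]) (array([567.0353762 , -61.58328653, 109.31049119]), [0.6, 0.5, 0.4]) (array([578.25576723, -73.08491031,  77.71321437]), [1.1, 1.2, 0.9])
[array([657.424058  , -11.02767165,  10.        ]), array([426.20647409,  23.54553072,  10.        ])] 171.49575757396858
[array([428.2138903,  27.8258264,  10.       ]), array([662.07086937, -10.39059135,  10.        ]), array([ 613.35509812, -294.42562568,   10.        ])]
```

The measurements agree: the tip is at about (566.8, -61.7, 108.2), the lean azimuth is about 135°, and the gun axis is at about (556.7, 321.3). Next I grasp and lift.

```bash
cat >>h.py <<'E'
TIP=np.array([566.8,-61.7,108.25]);AZ=np.radians(135)
N=np.array([.5*np.cos(AZ),.5*np.sin(AZ),np.cos(np.pi/6)])
G=34.
def tilt(s,n=N):
    z=-n;x=np.array([np.cos(s),np.sin(s),0]);x-=z*(x@z);x/=np.linalg.norm(x);return np.column_stack([x,np.cross(z,x),z])
E
python3 - <<'E'
from h import *
from workcell import robot
q=quat(down(1.22))
robot.move_pose([556.7,321.3,225],q)
robot.move_linear([556.7,321.3,104],rate=120)
robot.move_gripper(0.0,100)
print("grip",robot.current_grip_width(),robot.current_grasp_force(),robot.current_tcp_pos(),robot.current_ft_force())
robot.move_linear([556.7,321.3,240],rate=120)
print("lift",robot.current_grip_width(),robot.current_grasp_force(),robot.current_ft_force(),robot.current_t(),robot.current_q())
c=robot.capture("wrist");s=robot.capture("scene");d=robot.capture("side");pickle.dump([c,s,d],open("w3.pkl","wb"))
P=TIP+N*(25+54+G)
for k in range(0,360,15):
    j=robot.solve_ik(list(map(float,P)),quat(tilt(np.radians(k))))
    if j is not None: print(k,np.round(j,2),round(float(np.abs(np.array(j)-robot.current_q()).max()),2))
g=proj(s,[556.7,321.3,190]).astype(int);h=proj(d,[556.7,321.3,190]).astype(int)
r=lambda c,x,y,w,hh:cv2.resize(c["image"][max(y-hh//2,0):,max(x-w//2,0):,::-1][:hh,:w],(400,300),interpolation=cv2.INTER_CUBIC)
cv2.imwrite("pics/w3.png",np.vstack([np.hstack([r(s,*g,120,90),r(d,*h,120,90)]),np.hstack([r(c,320,280,400,300),r(c,320,420,200,150)])]))
E
```

```text
grip 0.2631910036801013 98.02395888604224 [556.83839694 321.70670612 104.74534395] [-0.3365004  -0.01974615  6.60032146]
lift 0.26158627017116015 98.42207968700677 [-0.20651673  0.11790825 -3.70112433] 13.35 [-0.18365554  0.53345191 -0.67110267  1.44432878  0.33590554  1.28176525
 -1.23381694]
0 [-0.01  0.19 -0.45  2.12  0.81  0.85 -2.5 ] 1.27
15 [-0.    0.19 -0.47  2.12  0.81  0.85 -2.25] 1.02
30 [ 0.01  0.19 -0.48  2.12  0.81  0.85 -2.02] 0.79
45 [ 0.02  0.19 -0.5   2.11  0.82  0.86 -1.8 ] 0.67
60 [ 0.04  0.19 -0.52  2.11  0.82  0.86 -1.57] 0.67
75 [ 0.06  0.2  -0.54  2.11  0.83  0.87 -1.34] 0.67
90 [ 0.09  0.2  -0.58  2.11  0.84  0.87 -1.1 ] 0.67
105 [ 0.14  0.21 -0.63  2.11  0.85  0.89 -0.84] 0.66
120 [ 0.2   0.22 -0.7   2.1   0.87  0.9  -0.57] 0.67
135 [ 0.25  0.24 -0.77  2.1   0.88  0.92 -0.28] 0.95
150 [ 0.31  0.25 -0.84  2.1   0.91  0.94  0.  ] 1.24
165 [ 0.37  0.27 -0.92  2.09  0.93  0.97  0.27] 1.5
180 [ 0.43  0.3  -1.    2.09  0.96  0.99  0.52] 1.75
195 [ 0.48  0.32 -1.07  2.09  0.98  1.03  0.75] 1.98
210 [ 0.53  0.35 -1.14  2.08  1.01  1.06  0.96] 2.19
225 [ 0.56  0.38 -1.2   2.08  1.03  1.09  1.17] 2.4
240 [ 0.59  0.4  -1.24  2.08  1.05  1.12  1.38] 2.62
255 [ 0.48  0.32 -1.06  2.09  0.98  1.02  1.68] 2.91
270 [ 0.48  0.32 -1.06  2.09  0.98  1.02  1.93] 3.16
285 [ 0.48  0.32 -1.06  2.09  0.98  1.02  2.2 ] 3.43
300 [ 0.48  0.32 -1.06  2.09  0.98  1.02  2.48] 3.72
315 [-1.45  0.31  1.31  2.21  0.24  0.56 -2.74] 1.98
330 [-1.24  0.19  0.98  2.2   0.52  0.64 -2.74] 1.65
345 [-0.16  0.17 -0.29  2.13  0.77  0.82 -2.74] 1.51
```

View pics/w3.png

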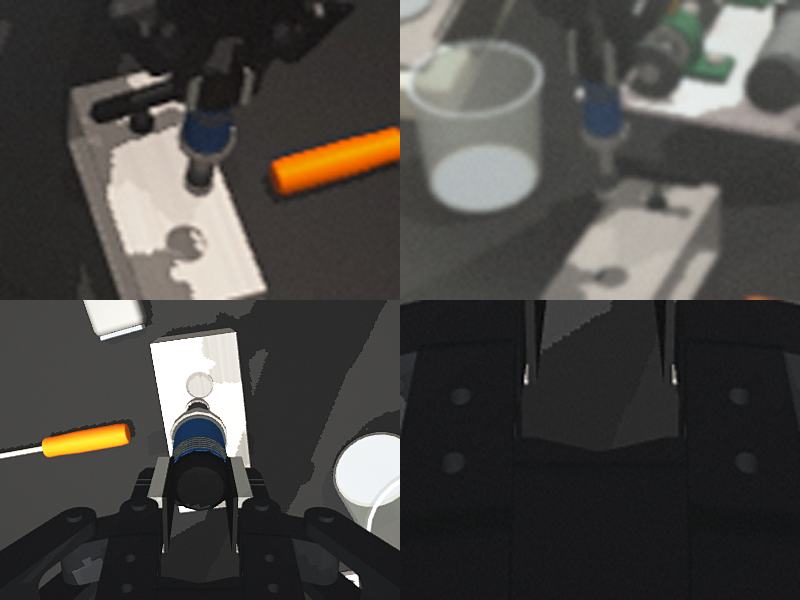

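The gun is gripped and looks straight, and the coupler and cap are visible to the wrist camera. I overlay the predicted outline on that picture to find the true gun axis in the tool, and move to the pre-insertion pose.

```bash
cat >>h.py <<'E'
def overlay(c,p,T,im,ox,oy,k,col,dG=0.):
    t=np.linspace(0,2*np.pi,60)
    for z,r in ((64,13.),(8,17),(0,17),(-30,9.5),(-54,9.5)):
        pts=[(np.array(proj(c,p+T@np.array([r*np.cos(a),r*np.sin(a),(G+dG)-z])))-[ox,oy])*k for a in t]
        cv2.polylines(im,[np.int32(pts)],True,col,1)
E
python3 - <<'E'
from h import *
from workcell import robot
c0=pickle.load(open("w3.pkl","rb"))[0]
p0=np.array(robot.current_tcp_pos());T0=rot(robot.current_tcp_rot()).as_matrix()
Q=quat(tilt(np.radians(75)))
P=TIP+N*(17+54+G)
robot.move_pose(list(map(float,P+N*20)),Q)
robot.move_linear(list(map(float,P)),rate=100)
robot.sleep(.3)
c=robot.capture("wrist");p=np.array(robot.current_tcp_pos());T=rot(robot.current_tcp_rot()).as_matrix()
pickle.dump([c,p,T],open("w4.pkl","wb"))
print(p-P,np.degrees(np.arccos(-T[:,2]@N)),robot.current_ft_force(),robot.current_t())
ims=[]
for cc,pp,TT in((c0,p0,T0),(c,p,T)):
    im=cv2.resize(cc["image"][210:360,270:370,::-1],(400,600),interpolation=cv2.INTER_CUBIC);
    overlay(cc,pp,TT,im,270,210,4,(0,255,255));
    if cc is c:
        for X in (TIP,TIP-N*20,TIP-N*28):cv2.drawMarker(im,np.int32((proj(c,X)-[270,210])*4),(255,0,255),0,12,1)
        print(proj(c,TIP),proj(c,TIP-N*28))
    ims.append(im)
cv2.imwrite("pics/w4.png",np.hstack(ims))
E
```

```text
[0.11740391 0.20940193 0.3613847 ] 0.03492403440695399 [-0.70386116  0.59594574 -3.38675158] 15.45
[318.6874788  232.07947173] [318.74276415 223.59208144]
```

View pics/w4.png

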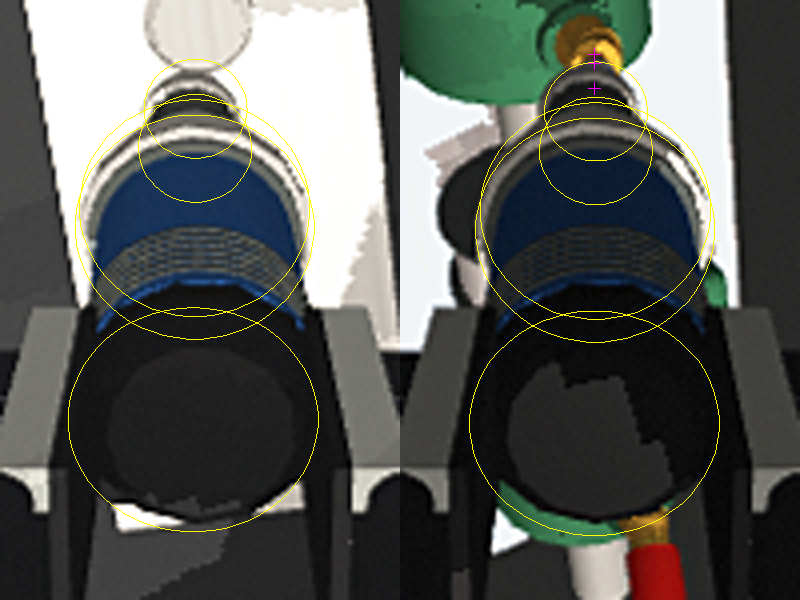

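The overlay matches to about 1 mm. The coupler's top edge is near y=70 in the tiles, laterally centred, and the bare nipple's stem lies in line with it. I advance in steps along the axis, watching the force.

```bash
python3 - <<'E'
from h import *
from workcell import robot
f0=np.array(robot.current_ft_force());m0=np.array(robot.current_torque());T=rot(robot.current_tcp_rot()).as_matrix()
for s in (10,4,0,-4,-7,-9,-11,-13,-14.5,-16,-17):
    robot.move_linear(list(map(float,TIP+N*(s+54+G))),rate=50)
    robot.sleep(.08)
    f=np.array(robot.current_ft_force())-f0;p=np.array(robot.current_tcp_pos());e=T.T@(p-TIP-N*(s+54+G))
    print(s,"tool F",(T.T@f).round(2),"err",e.round(2),round(robot.current_t(),2))
    if f@N>8 or np.linalg.norm(T.T[:2]@f)>6: break
E
```

```text
10 tool F [-0.61  0.72 -0.19] err [-0.06 -0.12  0.14] 15.82
4 tool F [0.11 0.92 0.29] err [-0.01 -0.1   0.11] 16.18
0 tool F [-0.38  1.82  0.38] err [ 0.02 -0.05  0.05] 16.51
-4 tool F [-0.87  0.55  0.27] err [-0.05 -0.08  0.09] 16.84
-7 tool F [-0.05  2.07 -0.24] err [ 0.08  0.15 -0.03] 17.18
-9 tool F [-0.78  2.73 -0.18] err [ 0.02  0.2  -0.01] 17.51
-11 tool F [ 0.29  3.06 -1.44] err [0.   0.13 0.02] 17.84
-13 tool F [-1.09  3.34  2.05] err [-0.23 -0.12  0.27] 18.18
-14.5 tool F [0.65 2.61 5.61] err [-0.31 -0.22  0.33] 18.51
-16 tool F [-1.53  2.29  0.3 ] err [ 0.15 -0.07 -0.11] 18.84
-17 tool F [ 0.56  2.15 -3.97] err [ 0.22  0.1  -0.21] 19.18
```

```bash
python3 - <<'E'
from h import *
from workcell import robot
T=rot(robot.current_tcp_rot()).as_matrix();f0=np.array([-0.70,0.60,-3.39])
for s in (-18,-19,-20,-21,-22,-23,-24):
    robot.move_linear(list(map(float,TIP+N*(s+54+G)+T[:,1]*.5)),rate=40)
    robot.sleep(.15)
    F=np.mean([robot.current_ft_force() for _ in range(3)],0)-f0
    print(s,"tool F",(T.T@F).round(2),"grip",round(robot.current_grasp_force(),1),round(robot.current_t(),2))
c=robot.capture("wrist");p=np.array(robot.current_tcp_pos())
pickle.dump([c,p,T],open("w5.pkl","wb"))
a=pickle.load(open("w4.pkl","rb"))[0]
cv2.imwrite("pics/w5.png",np.hstack([cv2.resize(x["image"][190:340,270:370,::-1],(400,600),interpolation=cv2.INTER_CUBIC) for x in (a,c)]))
E
```

```text
-18 tool F [-0.39  0.03 -9.3 ] grip 100.5 19.57
-19 tool F [ -1.37   0.93 -10.42] grip 100.6 19.98
-20 tool F [ -0.76   0.69 -10.21] grip 100.7 20.38
-21 tool F [ -0.38   0.37 -10.72] grip 100.7 20.77
-22 tool F [ -1.41  -0.09 -11.83] grip 100.8 21.18
-23 tool F [ -0.53   0.57 -12.63] grip 100.8 21.57
-24 tool F [ -0.07   0.62 -13.03] grip 100.9 21.98
```

View pics/w5.png

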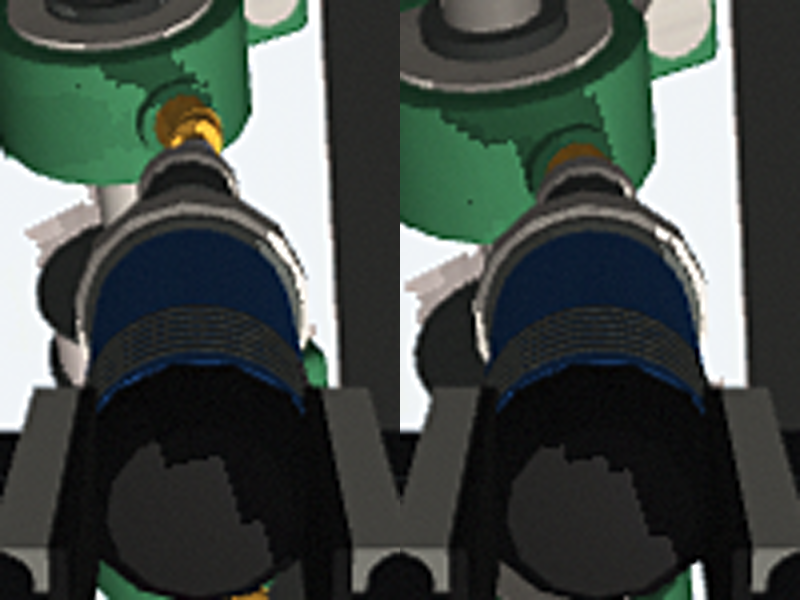

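The force follows the spring's curve: about 9 N at seating and 13 N now, with little side load. The picture shows the coupler over the nipple's head and retracted towards the collar. I press a bit further and check before handing in.

```bash
python3 - <<'E'
from h import *
from workcell import robot
T=rot(robot.current_tcp_rot()).as_matrix();f0=np.array([-0.70,0.60,-3.39])
for s in (-25,-26,-26.7):
    robot.move_linear(list(map(float,TIP+N*(s+54+G)+T[:,1]*.5)),rate=30)
    robot.sleep(.3)
    F=np.mean([robot.current_ft_force() for _ in range(3)],0)-f0
    print(s,(T.T@F).round(2),(T.T@np.array(robot.current_torque())).round(2),robot.current_grasp_force())
robot.sleep(.5)
F=np.array(robot.current_ft_force())-f0;print((T.T@F).round(2),robot.current_t(),np.abs(robot.current_qvel()).max())
if 11<F@N<20: print(robot.sign_off())
E
```

```text
-25 [ -1.25  -0.25 -12.49] [ 1.01  0.35 -0.01] 100.94749282579869
-26 [ -0.71   1.1  -13.38] [1.   0.29 0.01] 101.00560062099248
-26.7 [ -0.39   0.76 -13.68] [ 1.09  0.33 -0.03] 101.04680030141026
[ -0.19   0.5  -13.22] 24.175 0.0016816893326395816
the job is handed in; nothing more can be done
None
```

I handed the job in at about 24 s with the coupler on the bare nipple and the gun still held pressed. I read the nozzle tube as about 9 mm into the barrel and the push on the nipple as about 13 N, both from the measured force and travel; the verdict was not reported back.

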